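Lock the salad spinner's pump down for storage

TASK

The salad spinner is going back in the cupboard, so its pump must be locked down: press the big black knob on its lid all the way down and, while you hold it down, push the green lock tab beside it outward, away from the knob, to the end of its slot, so that the knob stays down when you let go. Only press and push with the fingertips: leave the spinner standing where it is, neither lifted nor shoved about, and do not disturb the bowl, mug, jar and glass around it.

Things in the scene. Friction and masses are not known exactly. Their poses are not given: they have to be found in the camera images.
- spinner: Salad spinner, loose, about 1.6 kg: clear round bowl with a green basket and a white lid 211 mm across (its widest); the flat top of the lid is 128 mm above its underside; it stands on a dish towel 2 mm thick. Origin: centre of its underside, z up. Its x axis points from the knob's centre to the lock tab and is the direction in which the tab slides to lock.
- knob_top (a point): Centre of the flat top of the smooth black pump knob (80 mm across, flat to 70 mm), in the middle of the lid. Knob up: 27 mm above the lid. It moves straight down with the knob. The point's axes are those of the spinner.
- pump_knob (a joint): How far the knob is pressed (m): 0 up, 0.025 at its stop (top 2 mm above the lid). It springs back by itself: about 2.5 N at the top, 6 N at the stop. From 0.020 on the lock can pass; less deep, the lock is blocked after about 2 mm. When let go with the lock shut, the knob rises to about 0.020 and stays there.
- tab_top (a point): Centre of the top of the green lock tab: 12 mm along the slide, 21 mm wide, 13 mm above the lid. With the lock open its near face is 42 mm and its centre 48 mm from the knob's axis. It moves with the tab.
- lock_tab (a joint): Travel of the lock tab (m) outward from the knob: 0 open, next to the knob, 0.016 shut, at the outer end of its slot. Slides with about 1 N and stays where it is left. Only with the knob held down can it go past about 0.002; from about 0.005 on it keeps the knob from rising.
- brake_top (a point): Top of the small round grey brake button (21 mm across, 7 mm above the lid), 68 mm from the knob's axis, 90 degrees counter-clockwise from the lock tab seen from above. Not needed for this job.
- brown_bowl_mid (a point): Brown stoneware bowl upside down, 133 mm across, 55 mm high, loose bystander; point at its centre, half-way up.
- stone_mug_mid (a point): Beige mug with a handle, 81 x 117 mm, 132 mm high, loose bystander; point half-way up.
- olive_jar_mid (a point): Glass jar with a dark label and a yellow cap, 67 mm across, 106 mm high, loose bystander; point half-way up.
- tumbler_mid (a point): Clear drinking glass, 77 mm across, 93 mm high, loose bystander; point at its centre, half-way up.

How it is judged:
On the way, in this order (a step that is already met when the one before it is completed fails the run):
1. the knob is pressed down while the lock is still open (value of joint pump_knob above 0.0195 m and value of joint lock_tab below 0.005 m), for 0.1 s.
2. the lock tab is pushed to the end of its slot with the knob still down (value of joint lock_tab above 0.013 m and value of joint pump_knob above 0.018 m), for 0.2 s.
At the end, for the whole second after the job is handed in: With nothing touching it, the knob stays at least 18 mm down, kept there by the lock tab, which is at least 13 mm out of its 16 mm; the spinner stands level (within 3 degrees), at rest, within 40 mm of where it was (all of step 2 and angle between spinner's own z axis and vertical below 0.05 rad and linear speed of spinner below 0.02 m/s and distance of spinner from where it was at the start of the episode below 0.04 m).
It fails at once if the spinner is lifted (height (world z) of spinner above 0.0125 m).
It fails at once if the spinner is tipped (angle between spinner's own z axis and vertical above 0.17 rad).
It fails at once if the spinner is shoved more than 40 mm away (distance of spinner from where it was at the start of the episode above 0.04 m).
It fails at once if the lock is forced with the knob not held down (value of joint lock_tab above 0.007 m and value of joint pump_knob below 0.015 m).
It fails at once if the bowl, mug, jar or glass is disturbed (distance of any of tumbler_mid, brown_bowl_mid, stone_mug_mid, olive_jar_mid from where it was at the start of the episode above 0.02 m).
It also fails if it takes over 32 s, if anything falls off the work surface, if the arm or the gripper's body presses on something with over 40 N, if the wrist force passes 120 N, or if a joint passes its speed limit or range.

ROBOT

A 6-joint arm with a two-finger parallel gripper is mounted at the origin on a cart in front of the work surface, level with it; the furniture and walls round the work are solid. World frame = base frame: x ahead of the robot, y to its left, z up, the work surface at z = 0. Lengths are in m, angles in rad, forces in N, time in s.
With the tool pointing down it reaches from about 0.35 to 0.775 m from the base axis. Payload 7.3 kg.
Tool frame: the origin (TCP) lies on the centre line of the jaws, within the pads' length; the fingertips stand 11 mm ahead of it and the grasp point (between the pads) lies 8 mm behind it; y points along the fingers, z is the direction in which the jaws open and shut, and the axes are right-handed (so a half turn about y gives the same grasp; the last joint's range is limited). The gripper opens to 92 mm and grips with 3 to 60 N. Pads are 19 mm wide; open, the fingers measure 130 mm over their backs; the gripper's body (75 mm by 190 mm) begins 47 mm behind the grasp point.
Start: joints at [-1.317, 0.342, 1.524, -0, 1.275, -0.146], TCP at [0.204, -0.484, 0.238] pointing down, gripper open.
Joint ranges: [-2.53, 2.53], [-0.77, 2.02], [0.04, 2.7], [-1, 4.14], [0.28, 2.66], [-3.11, 3.11]. Speed limits (rad/s): [2.57, 2.57, 3.14, 3.14, 3.14, 3.14].

INTERFACE

Orientations are given as [roll, pitch, yaw] about the fixed x, y, z axes, in that order (R = Rz(yaw) Ry(pitch) Rx(roll)).
In Python, from cell import robot, cams gives the robot as it stands.
- The arm moves only by the tool apply_moves, never from a script. Its argument "plan" is a list of rows, each a list of 7 numbers: the shift along the tool's x, y, z in m, then the turn, a rotation vector about the tool's x, y, z in degrees, then the gripper command: -1 is fully open, 1 is shut, values between are in proportion. A call has exactly 5 rows; each row is the pose to reach, as a shift and turn from the pose commanded when the call began, along the tool's axes at that moment; what a row does not reach only later rows make up. A row lasts 1/8 s, in which the tool goes at most 62.5 mm and 10.7 degrees, less where a joint would pass 70% of its speed; a pose out of reach is approached as far as the arm can. A call with a gripper value outside its range is refused whole. The fingers move at their own pace and stop on an object; "squeeze" is the grip in N (left out, the last holds). Time passes only in rows, so rows that repeat a pose let the fingers close, or fill a call up. It gives the time, the measured TCP pose, the force and the opening at its end, in the units of the state.
- robot.observe(): the state, without advancing time (a new reading comes with each control period).
- cams.read_camera(name): name is "side" or "top" or "wrist"; returns the picture (420x560x3 uint8, blue, green, red); there is no depth.
- cams.calibration(name): a dict with "fx", "fy", "cx", "cy" (pixels), "dist" ([k1, k2, p1, p2, k3] as OpenCV has them; the pictures are not rectified), "extrinsics" (4x4, takes a point from world to camera coordinates); the wrist camera has in their place "T_tool_cam" (4x4, takes a point from camera to tool coordinates, whose origin is the TCP and whose axes are the tool frame's). Camera axes: x right, y up, looking along -z (the intrinsics and any distortion apply to the point x, -y, -z); pixel columns grow to the right and rows downward; lengths in m; the calibration is good to about 2 mm. A picture is of the moment at which its call begins: read the wrist's pose just before it. calibration takes no time and is no camera call.
- robot.hand_in(): hands the job in, once; it reports no verdict.
The state is a dict: "time": time; "qpos": joint angles; "qvel": joint speeds; "joint_efforts": joint torques, N m; "tool_pos": TCP position; "tool_rot": TCP orientation; "contact_force": force on the tool from outside, world axes, zero at the start; "torque": the same for the moment, N m; "opening": finger opening in m.
Only numpy, scipy, OpenCV 4.12 (cv2) and the standard library are available. Lean on these libraries where they do the work, as an engineer would, in place of code of your own. Each camera call takes 0.05 s, during which the arm holds its last target. There are 200 camera calls.

## Working session

There is one attempt and no reset: what is moved stays moved. The work goes in short steps, Python scripts to look and compute and a tool call to move; the robot and the scene stay as the last step left them, time stands still between calls to the robot, and variables do not carry over. Pictures are saved under pics/ and viewed, about 8 in all and at most 12, crops included, and the job is handed in when it is done.

Besides the shell and the picture viewer there is one more tool, called after ">>>" by a JSON object that holds its "method" and its "body", one argument or row to a line. apply_moves: Moves the arm, as the interface text tells. Its arguments: {"type":"object","properties":{"plan":{"type":"array","items":{"type":"array","items":{"type":"number"}}},"squeeze":{"type":"number"}},"required":["plan"]}

```bash
mkdir -p pics; ls; python3 - <<'E'
from cell import robot,cams
import cv2,numpy as np
print(robot.observe())
for n in("top","side","wrist"):
    cv2.imwrite(f"pics/{n}0.png",cams.read_camera(n)); print(n,cams.calibration(n))
E
```

```text
pics
{'time': 0.0, 'qpos': array([-1.31701001e+00,  3.42706149e-01,  1.52501461e+00,  2.95411416e-05,
        1.27542357e+00, -1.45980841e-01]), 'qvel': array([ 0.00200284, -0.00027178,  0.00019238, -0.00065151, -0.000727  ,
       -0.00076147]), 'joint_efforts': array([-1.67257822e-03, -4.31255865e+01, -2.44218671e+01,  7.18111242e-02,
        5.61797374e-02, -9.93968547e-05]), 'tool_pos': array([ 0.20426934, -0.483201  ,  0.23705441]), 'tool_rot': array([-1.57232739e+00,  2.53658732e-04, -2.74183431e+00]), 'contact_force': array([-0.49865382, -0.46613325,  0.32735887]), 'torque': array([ 0.053691  ,  0.00023713, -0.04227557]), 'opening': 0.09175914433115445}
top {'fx': 447.21576815431297, 'fy': 447.21576815431297, 'cx': 277.9893498798288, 'cy': 206.41727174514745, 'dist': array([-0.13206044,  0.        ,  0.        ,  0.        ,  0.        ]), 'extrinsics': array([[ 0.02233092, -0.99961784,  0.0162941 ,  0.07070517],
       [ 0.99764244,  0.02333874,  0.06453582, -0.53295887],
       [-0.06489144,  0.01481454,  0.99778236, -1.17442273],
       [ 0.        ,  0.        ,  0.       
[... 314 characters left out ...]
7,  0.87083155, -0.34267218],
       [-0.83899197,  0.23393764,  0.49128979, -1.14345016],
       [ 0.        ,  0.        ,  0.        ,  1.        ]])}
wrist {'fx': 337.9471764015224, 'fy': 337.9471764015224, 'cx': 285.03361636744614, 'cy': 206.00082423642027, 'dist': array([-0.07639188,  0.        ,  0.        ,  0.        ,  0.        ]), 'T_tool_cam': array([[ 4.01388221e-05, -9.68404864e-01, -2.49383275e-01,
        -6.76356395e-02],
       [-1.40068347e-03,  2.49382976e-01, -9.68403929e-01,
        -1.47672981e-01],
       [ 9.99999018e-01,  3.88177623e-04, -1.34641875e-03,
        -1.03539581e-04],
       [ 0.00000000e+00,  0.00000000e+00,  0.00000000e+00,
         1.00000000e+00]])}
```

View pics/top0.png

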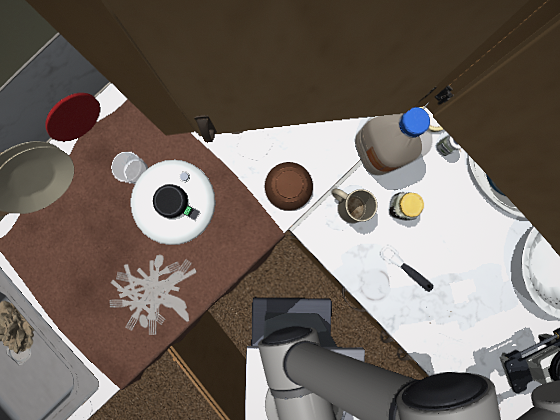

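View pics/side0.png

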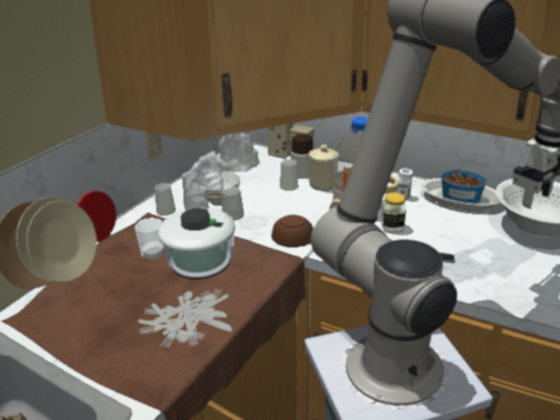

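The knob is at about (169,201), the tab at (192,212) and the brake at (185,177) in the top view. The bowl, mug and jar are well away from the spinner. The glass is next to it but lower than the lid. I'll enlarge the lid to measure.

```bash
python3 - <<'E'
import cv2
a=cv2.imread("pics/top0.png")[155:250,125:220]; b=cv2.imread("pics/side0.png")[200:280,150:245]
cv2.imwrite("pics/c.png",cv2.hconcat([cv2.resize(a,(400,400),interpolation=cv2.INTER_CUBIC),cv2.resize(b,(400,400*80//95),interpolation=cv2.INTER_CUBIC).__class__ and cv2.copyMakeBorder(cv2.resize(b,(400,337),interpolation=cv2.INTER_CUBIC),0,63,0,0,cv2.BORDER_CONSTANT)]))
E
cat > h.py <<'E'
import numpy as np,cv2
from cell import robot,cams
from scipy.spatial.transform import Rotation as R
def ray(n,px,T=None):
    c=cams.calibration(n);K=np.array([[c["fx"],0,c["cx"]],[0,c["fy"],c["cy"]],[0,0,1]])
    u=cv2.undistortPoints(np.array([[px]],float),K,c["dist"]).ravel()
    M=np.linalg.inv(c["extrinsics"]) if T is None else T@c["T_tool_cam"]
    return M[:3,3],M[:3,:3]@[u[0],-u[1],-1]
def atz(n,px,z,T=None):
    o,d=ray(n,px,T); return o+d*(z-o[2])/d[2]
def proj(n,P,T=None):
    c=cams.calibration(n);K=np.array([[c["fx"],0,c["cx"]],[0,c["fy"],c["cy"]],[0,0,1]])
    E=c["extrinsics"] if T is None else np.linalg.inv(T@c["T_tool_cam"])
    q=(E[:3,:3]@np.atleast_2d(P).T).T+E[:3,3]; q=q*[1,-1,-1]
    return cv2.projectPoints(q,np.zeros(3),np.zeros(3),K,c["dist"])[0][:,0]
def toolT(s):
    T=np.eye(4);T[:3,:3]=R.from_euler("xyz",s["tool_rot"]).as_matrix();T[:3,3]=s["tool_pos"];return T
E
```

```text
(no output)
```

View pics/c.png

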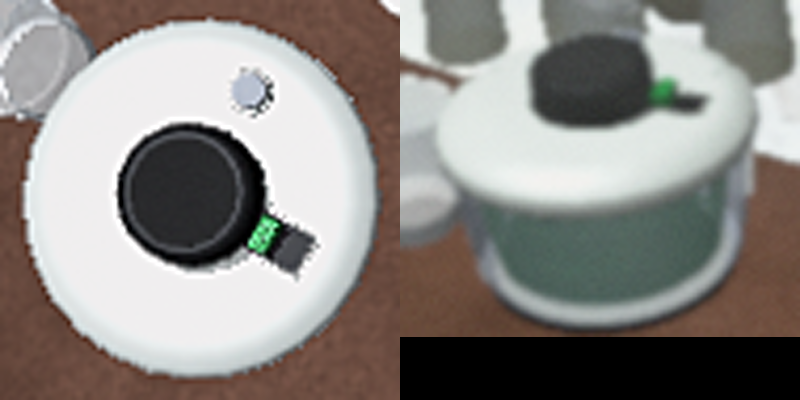

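The crop shows the knob's flat top centred at crop (188,194), the tab at (264,234) and the brake at (249,90). The tab's slot runs to the lower right.

```bash
python3 - <<'E'
from h import *
f=lambda x,y:(125+x*95/400,155+y*95/400)
k=atz("top",f(188,194),.157);t=atz("top",f(264,234),.143);b=atz("top",f(249,90),.137)
print(k,t,b,np.hypot(*(t-k)[:2]),np.hypot(*(b-k)[:2]))
l=atz("top",f(201,198),.118);print(l)
at=np.degrees([np.arctan2(*(t-k)[1::-1]),np.arctan2(*(b-k)[1::-1])]);print(at,np.hypot(*k[:2]))
s=robot.observe();print(toolT(s).round(3),s["time"])
E
```

```text
[0.52872483 0.34086485 0.157     ] [0.50802142 0.29972747 0.143     ] [0.59066001 0.31256424 0.137     ] 0.0460533930177149 0.06809472157868403
[0.5293536  0.34207619 0.118     ]
[-116.71497221  -24.55751728] 0.6290777326391146
[[-0.921 -0.     0.389  0.204]
 [-0.389  0.001 -0.921 -0.483]
 [-0.    -1.    -0.001  0.237]
 [ 0.     0.     0.     1.   ]] 0.15
```

```bash
python3 - <<'E'
from h import *
T=toolT(robot.observe());p0=T[:3,3].copy();R0=T[:3,:3]
e=np.array([.521,.325,.255]);a0=np.arctan2(p0[1],p0[0]);a1=np.arctan2(e[1],e[0]);r0=np.hypot(*p0[:2]);r1=np.hypot(*e[:2])
W=lambda f:np.array([(r0+(r1-r0)*f)*np.cos(a0+(a1-a0)*f),(r0+(r1-r0)*f)*np.sin(a0+(a1-a0)*f),p0[2]+(e[2]-p0[2])*f])
for c in range(4):
    B=R.from_euler("z",131.5*c/4,degrees=True).as_matrix()@R0
    for i in range(1,6): print((B.T@(W((5*c+i)/20)-W(c/4))).round(3),-131.5*i/20)
E
```

```text
[-0.046 -0.001  0.002] -6.575
[-0.092 -0.002  0.001] -13.15
[-0.138 -0.003 -0.005] -19.725
[-0.184 -0.004 -0.014] -26.3
[-0.229 -0.004 -0.028] -32.875
[-0.047 -0.001  0.009] -6.575
[-0.095 -0.002  0.014] -13.15
[-0.143 -0.003  0.015] -19.725
[-0.192 -0.004  0.012] -26.3
[-0.24  -0.004  0.004] -32.875
[-0.047 -0.001  0.016] -6.575
[-0.095 -0.002  0.028] -13.15
[-0.145 -0.003  0.036] -19.725
[-0.196 -0.004  0.039] -26.3
[-0.247 -0.004  0.038] -32.875
[-0.046 -0.001  0.023] -6.575
[-0.094 -0.002  0.043] -13.15
[-0.144 -0.003  0.058] -19.725
[-0.196 -0.004  0.069] -26.3
[-0.248 -0.004  0.075] -32.875
```

>>> {"method": "apply_moves", "body": {
  "plan": [
    [-0.046,-0.001,0.002,0,-6.6,0,1],
    [-0.092,-0.002,0.001,0,-13.2,0,1],
    [-0.138,-0.003,-0.005,0,-19.7,0,1],
    [-0.184,-0.004,-0.014,0,-26.3,0,1],
    [-0.229,-0.004,-0.028,0,-32.9,0,1]
  ],
  "squeeze": 5
}}

```text
time: 0.78
tool_pos: [0.4056, -0.3677, 0.2414]
tool_rot: [-1.571, 0.0, -2.164]
contact_force: [0.8, -0.4, -0.1]
opening: 0.0467
```

>>> {"method": "apply_moves", "body": {
  "plan": [
    [-0.047,-0.001,0.009,0,-6.6,0,1],
    [-0.095,-0.002,0.014,0,-13.2,0,1],
    [-0.143,-0.003,0.015,0,-19.7,0,1],
    [-0.192,-0.004,0.012,0,-26.3,0,1],
    [-0.24,-0.004,0.004,0,-32.9,0,1]
  ]
}}

```text
time: 1.4
tool_pos: [0.544, -0.1716, 0.2465]
tool_rot: [-1.568, -0.001, -1.59]
contact_force: [0.4, -0.4, 1.9]
opening: 0.0008
```

>>> {"method": "apply_moves", "body": {
  "plan": [
    [-0.047,-0.001,0.016,0,-6.6,0,1],
    [-0.095,-0.002,0.028,0,-13.2,0,1],
    [-0.145,-0.003,0.036,0,-19.7,0,1],
    [-0.196,-0.004,0.039,0,-26.3,0,1],
    [-0.247,-0.004,0.038,0,-32.9,0,1]
  ]
}}

```text
time: 2.02
tool_pos: [0.5835, 0.0739, 0.2487]
tool_rot: [-1.579, 0.002, -1.017]
contact_force: [-23.3, -13.6, 0.4]
opening: 0.0003
```

>>> {"method": "apply_moves", "body": {
  "plan": [
    [-0.046,-0.001,0.023,0,-6.6,0,1],
    [-0.094,-0.002,0.043,0,-13.2,0,1],
    [-0.144,-0.003,0.058,0,-19.7,0,1],
    [-0.196,-0.004,0.069,0,-26.3,0,1],
    [-0.248,-0.004,0.075,0,-32.9,0,1]
  ]
}}

```text
time: 2.65
tool_pos: [0.5193, 0.3257, 0.2532]
tool_rot: [-1.571, 0.0, -0.441]
contact_force: [0.7, 0.2, 0.5]
opening: 0.0005
```

```bash
python3 - <<'E'
from h import *
s=robot.observe();T=toolT(s);print(s["time"],T.round(4),s["contact_force"],s["opening"],s["qpos"])
cv2.imwrite("pics/w1.png",cams.read_camera("wrist"))
k=np.array([.529,.3415,0]);d=np.array([-.432,-.902,0])
print(proj("wrist",[k+[0,0,.157],k+.048*d+[0,0,.143],k+.035*d+[0,0,.157],T[:3,3]+[0,0,-.011]],T))
E
```

```text
2.65 [[ 9.042e-01 -5.000e-04  4.270e-01  5.193e-01]
 [-4.270e-01 -4.000e-04  9.042e-01  3.257e-01]
 [-3.000e-04 -1.000e+00 -5.000e-04  2.532e-01]
 [ 0.000e+00  0.000e+00  0.000e+00  1.000e+00]] [0.71053281 0.23731909 0.49853991] 0.0005151696577899373 [ 4.35273715e-01  4.97185034e-01  1.23672471e+00 -1.16996147e-04
  1.40827944e+00 -6.94306656e-01]
[[308.9730224  212.68314422]
 [247.00357831 207.57083013]
 [262.26139142 212.41875849]
 [283.85628852 254.27177409]]
```

View pics/w1.png

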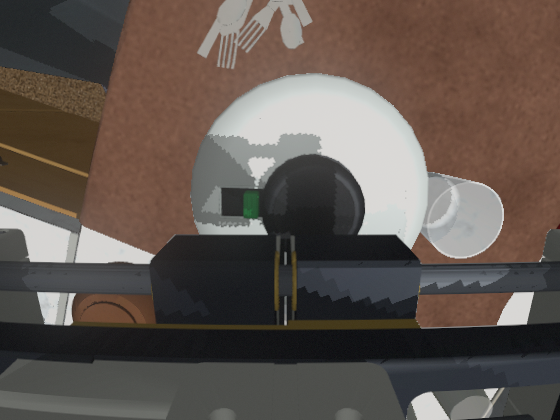

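The wrist view shows the green tab at (250,205) with its slot to the left, and the knob at about (313,205). Both agree with my predictions of (247,208) and (309,213). The fingers look odd because wide black blocks hide the knob's lower half. There was also a brief 27 N force reading during the swing. I'll check the fingertip shape and the scene from the other cameras.

```bash
python3 - <<'E'
from h import *
a=cams.read_camera("side");b=cams.read_camera("top")
k=np.array([.529,.3415,0]);d=np.array([-.427,-.904,0]);T=toolT(robot.observe());tip=T[:3,3]-[0,0,.011]
print(proj("side",[tip,tip+.019*d,tip-.019*d,tip+[0,0,.066]]),proj("top",[tip]))
a=cv2.resize(a[110:290,130:300],(566,600),interpolation=cv2.INTER_CUBIC)
cv2.imwrite("pics/s1.png",a);cv2.imwrite("pics/t1.png",b)
o=cv2.imread("pics/top0.png");df=cv2.absdiff(o,b).max(2)
for n,(x,y) in dict(bowl=(289,186),mug=(357,205),jar=(407,206),glass=(127,167)).items(): print(n,(df[y-28:y+28,x-28:x+28]>40).sum())
E
```

```text
[[198.83791496 185.72094441]
 [205.86342843 186.12230291]
 [191.85810529 185.32347411]
 [196.43095944 162.45666552]] [[167.28817581 202.88056185]]
bowl 0
mug 0
jar 0
glass 1862
```

View pics/s1.png

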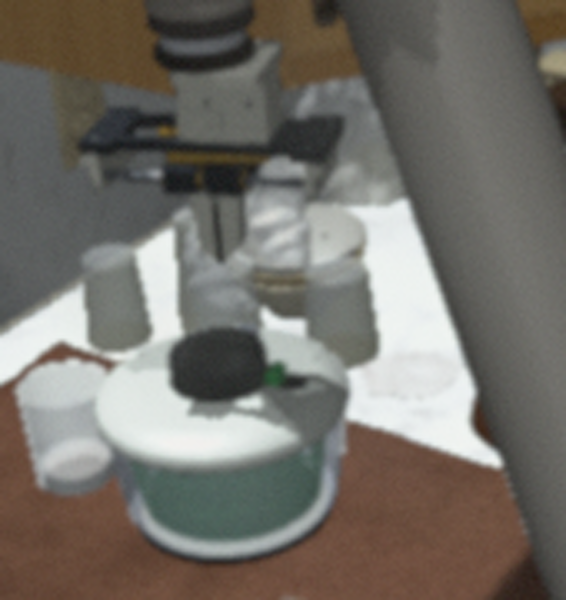

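View pics/t1.png

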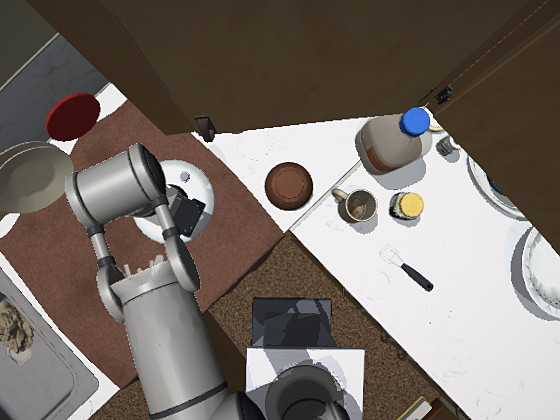

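The gripper is hovering over the lid with narrow fingers about 38 mm across. The bowl, mug and jar are unchanged, and the arm hides the glass in the top view. Next I'll descend to 10 mm above the knob, moving 3 mm inward on the way.

>>> {"method": "apply_moves", "body": {
  "plan": [
    [0,0.02,0.003,0,0,0,1],
    [0,0.04,0.003,0,0,0,1],
    [0,0.06,0.003,0,0,0,1],
    [0,0.075,0.003,0,0,0,1],
    [0,0.075,0.003,0,0,0,1]
  ]
}}

```text
time: 3.42
tool_pos: [0.5212, 0.3259, 0.1775]
tool_rot: [-1.573, 0.002, -0.446]
contact_force: [-0.5, 0.1, 0.9]
opening: 0.0002
```

>>> {"method": "apply_moves", "body": {
  "plan": [
    [0,0.003,0,0,0,0,1],
    [0,0.006,0,0,0,0,1],
    [0,0.009,0,0,0,0,1],
    [0,0.012,0,0,0,0,1],
    [0,0.012,0,0,0,0,1]
  ]
}}

```text
time: 4.05
tool_pos: [0.5214, 0.327, 0.1668]
tool_rot: [-1.571, -0.0, -0.445]
contact_force: [0.6, -0.3, 2.0]
opening: 0.0005
```

>>> {"method": "apply_moves", "body": {
  "plan": [
    [0,0.004,0,0,0,0,1],
    [0,0.008,0,0,0,0,1],
    [0,0.012,0,0,0,0,1],
    [0,0.015,0,0,0,0,1],
    [0,0.015,0,0,0,0,1]
  ]
}}

```text
time: 4.68
tool_pos: [0.5215, 0.327, 0.1516]
tool_rot: [-1.571, -0.0, -0.445]
contact_force: [0.0, 0.0, 4.4]
opening: 0.0004
```

```bash
python3 - <<'E'
from h import *
s=robot.observe();T=toolT(s);print(s["time"],s["tool_pos"],s["contact_force"])
w=cams.read_camera("wrist");cv2.imwrite("pics/w2.png",w)
a=cams.read_camera("side")[160:290,130:300]
cv2.imwrite("pics/s2.png",cv2.hconcat([cv2.resize(a,(400,306),interpolation=cv2.INTER_CUBIC),cv2.resize(w[80:386,80:480],(400,306))]))
E
```

```text
4.675 [0.52154079 0.32700145 0.15162522] [0.0412794  0.03181916 4.37111466]
```

View pics/s2.png

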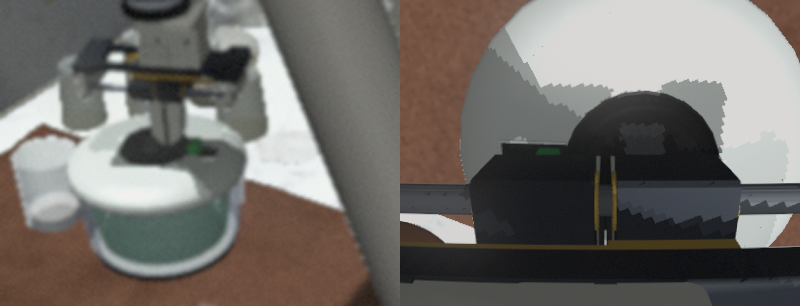

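The fingertips are on the knob with the tab still open, and the 4.4 N reading fits the spring. I'll press the rest of the way.

>>> {"method": "apply_moves", "body": {
  "plan": [
    [0,0.003,0,0,0,0,1],
    [0,0.006,0,0,0,0,1],
    [0,0.008,0,0,0,0,1],
    [0,0.008,0,0,0,0,1],
    [0,0.008,0,0,0,0,1]
  ]
}}

```text
time: 5.4
tool_pos: [0.5216, 0.327, 0.1438]
tool_rot: [-1.57, -0.0, -0.445]
contact_force: [1.0, 1.1, 4.7]
opening: 0.0005
```

>>> {"method": "apply_moves", "body": {
  "plan": [
    [0,0.001,0,0,0,0,1],
    [0,0.001,0,0,0,0,1],
    [0,0.002,0,0,0,0,1],
    [0,0.002,0,0,0,0,1],
    [0,0.002,0,0,0,0,1]
  ]
}}

```text
time: 6.02
tool_pos: [0.5216, 0.327, 0.1435]
tool_rot: [-1.57, -0.001, -0.445]
contact_force: [-2.0, -1.5, 15.8]
opening: 0.0007
```

The stop was reached: 15.8 N with no further travel. I'll ease off 1.5 mm and slide outward.

>>> {"method": "apply_moves", "body": {
  "plan": [
    [0,-0.0015,0,0,0,0,1],
    [0,-0.0015,-0.002,0,0,0,1],
    [0,-0.0015,-0.005,0,0,0,1],
    [0,-0.0015,-0.008,0,0,0,1],
    [0,-0.0015,-0.011,0,0,0,1]
  ]
}}

```text
time: 6.65
tool_pos: [0.5171, 0.3177, 0.1436]
tool_rot: [-1.568, -0.001, -0.445]
contact_force: [1.7, 3.0, 4.8]
opening: 0.0002
```

>>> {"method": "apply_moves", "body": {
  "plan": [
    [0,0,-0.002,0,0,0,1],
    [0,0,-0.004,0,0,0,1],
    [0,0,-0.006,0,0,0,1],
    [0,0,-0.006,0,0,0,1],
    [0,0,-0.006,0,0,0,1]
  ]
}}

```text
time: 7.28
tool_pos: [0.5144, 0.3122, 0.1436]
tool_rot: [-1.569, -0.001, -0.445]
contact_force: [0.9, 3.7, 5.6]
opening: 0.0006
```

```bash
python3 - <<'E'
from h import *
s=robot.observe();T=toolT(s);print(s["time"],s["tool_pos"],s["contact_force"])
w=cams.read_camera("wrist")
a=cams.read_camera("side")[190:290,150:250]
cv2.imwrite("pics/s3.png",cv2.hconcat([cv2.resize(a,(400,400),interpolation=cv2.INTER_CUBIC),cv2.resize(w[120:270,180:330],(400,400))]))
E
```

```text
7.275 [0.51442091 0.31219965 0.14355258] [0.8799197  3.70215864 5.5665469 ]
```

View pics/s3.png

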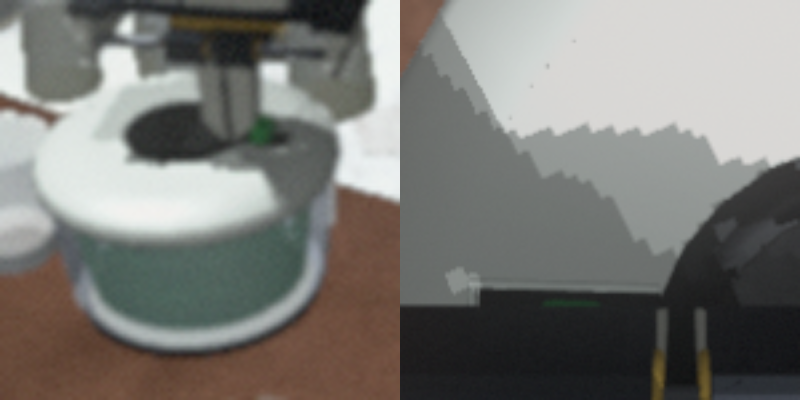

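The tab is moving outward against the finger with the knob held down, and a short piece of slot is left. I'll continue to the end stop.

>>> {"method": "apply_moves", "body": {
  "plan": [
    [0,0,-0.002,0,0,0,1],
    [0,0,-0.003,0,0,0,1],
    [0,0,-0.004,0,0,0,1],
    [0,0,-0.004,0,0,0,1],
    [0,0,-0.004,0,0,0,1]
  ]
}}

```text
time: 8.0
tool_pos: [0.5127, 0.3087, 0.1436]
tool_rot: [-1.569, -0.001, -0.445]
contact_force: [0.6, 3.3, 5.5]
opening: 0.0006
```

>>> {"method": "apply_moves", "body": {
  "plan": [
    [0,0,-0.001,0,0,0,1],
    [0,0,-0.001,0,0,0,1],
    [0,0,-0.002,0,0,0,1],
    [0,0,-0.002,0,0,0,1],
    [0,0,-0.002,0,0,0,1]
  ]
}}

```text
time: 8.62
tool_pos: [0.5119, 0.307, 0.1436]
tool_rot: [-1.569, -0.001, -0.445]
contact_force: [1.4, 3.3, 5.9]
opening: 0.0004
```

>>> {"method": "apply_moves", "body": {
  "plan": [
    [0,0,-0.001,0,0,0,1],
    [0,0,-0.001,0,0,0,1],
    [0,0,-0.002,0,0,0,1],
    [0,0,-0.002,0,0,0,1],
    [0,0,-0.002,0,0,0,1]
  ]
}}

```text
time: 9.25
tool_pos: [0.5108, 0.305, 0.1435]
tool_rot: [-1.569, -0.0, -0.445]
contact_force: [0.7, 2.7, 5.9]
opening: 0.0004
```

```bash
python3 - <<'E'
from h import *
s=robot.observe();print(s["time"],s["tool_pos"],s["contact_force"])
a=cams.read_camera("side")[190:290,150:250]
cv2.imwrite("pics/s4.png",cv2.resize(a,(600,600),interpolation=cv2.INTER_CUBIC))
E
```

```text
9.25 [0.51081225 0.30498442 0.14347876] [0.73036583 2.66426442 5.86029402]
```

View pics/s4.png

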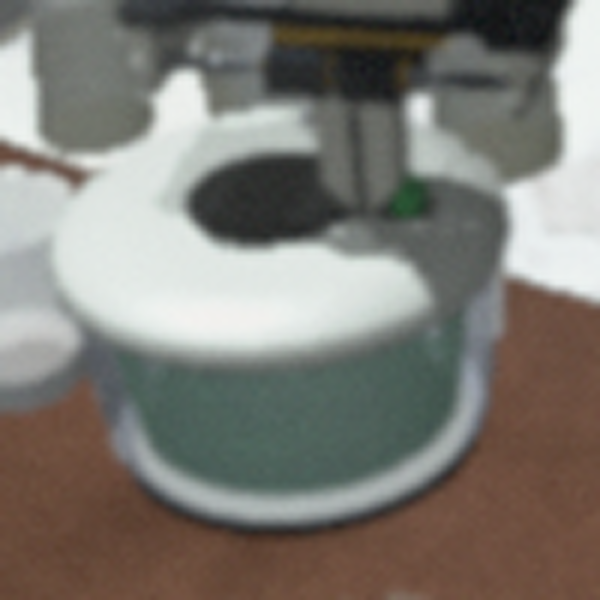

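The tab now sits at (408,197) in the crop, with no dark slot visible beyond it. I'll check whether the spinner itself has moved.

```bash
python3 - <<'E'
from h import *
a=cv2.imread("pics/side0.png");b=cams.read_camera("side");cv2.imwrite("pics/side5.png",b)
t=a[235:276,160:240]
r=cv2.matchTemplate(cv2.resize(b,None,fx=4,fy=4,interpolation=cv2.INTER_CUBIC),cv2.resize(t,None,fx=4,fy=4,interpolation=cv2.INTER_CUBIC),cv2.TM_CCOEFF_NORMED)
_,v,_,p=cv2.minMaxLoc(r);print(v,p[0]/4-160,p[1]/4-235)
k=np.array([.529,.3415,.13]);d=np.array([-.427,-.904,0])
print(proj("side",[k,k+.01*d]))
g=lambda im:(im[...,1].astype(int)-np.maximum(im[...,2],im[...,0])>35)
for im in(a,b):
    m=g(im)[200:240,200:240];y,x=np.nonzero(m);print(len(x),x.mean()+200,y.mean()+200)
print(proj("side",[k+.048*d+[0,0,.013],k+.064*d+[0,0,.013]]))
E
```

```text
0.9874238967895508 -0.25 0.0
[[196.71394397 221.9739157 ]
 [200.24857865 222.22757479]]
18 212.11111111111111 220.88888888888889
0 nan nan
[[213.37787072 219.01534171]
 [219.14958313 219.41793896]]<stdin>:10: RuntimeWarning: Mean of empty slice.
  ret = ret.dtype.type(ret / rcount)
```

The spinner has moved less than 1 mm. There is no end-stop force yet, so I'll push a little further.

>>> {"method": "apply_moves", "body": {
  "plan": [
    [0,0,-0.001,0,0,0,1],
    [0,0,-0.001,0,0,0,1],
    [0,0,-0.002,0,0,0,1],
    [0,0,-0.002,0,0,0,1],
    [0,0,-0.002,0,0,0,1]
  ]
}}

```text
time: 9.98
tool_pos: [0.5106, 0.3042, 0.144]
tool_rot: [-1.566, -0.001, -0.445]
contact_force: [2.7, 7.2, 5.9]
opening: 0.0006
```

```bash
python3 - <<'E'
from h import *
s=robot.observe();print(s["time"],s["tool_pos"],s["contact_force"])
a=cv2.imread("pics/side0.png");b=cams.read_camera("side")
t=a[235:276,160:240]
r=cv2.matchTemplate(cv2.resize(b,None,fx=4,fy=4,interpolation=cv2.INTER_CUBIC),cv2.resize(t,None,fx=4,fy=4,interpolation=cv2.INTER_CUBIC),cv2.TM_CCOEFF_NORMED)
_,v,_,p=cv2.minMaxLoc(r);print(v,p[0]/4-160,p[1]/4-235)
for im in(a,b):
    q=im[210:230,205:235].astype(int);w=np.clip(q[...,1]-np.maximum(q[...,2],q[...,0])-8,0,None);print((w.sum(0)*np.arange(205,235)).sum()/w.sum(),w.sum(0))
E
```

```text
9.975 [0.51064624 0.3042169  0.14398039] [2.657136   7.2200564  5.88724047]
0.9883783459663391 -0.25 0.0
212.0213438735178 [  0   0   0   2  67 162 237 291 278 171  51   6   0   0   0   0   0   0
   0   0   0   0   0   0   0   0   0   0   0   0]
217.61855670103094 [  0   0   0   0   0   0   0   0   0   0  28  87 113 119  92  44   2   0
   0   0   0   0   0   0   0   0   0   0   0   0]
```

The end stop was reached: the side force jumped to 7.7 N, and the tab shift of 5.6 px matches 16 mm. Now I'll back off inward and lift straight up.

>>> {"method": "apply_moves", "body": {
  "plan": [
    [0,0,0.003,0,0,0,1],
    [0,0,0.004,0,0,0,1],
    [0,-0.004,0.004,0,0,0,1],
    [0,-0.009,0.004,0,0,0,1],
    [0,-0.015,0.004,0,0,0,1]
  ]
}}

```text
time: 10.65
tool_pos: [0.5111, 0.3061, 0.1578]
tool_rot: [-1.572, 0.001, -0.445]
contact_force: [-0.5, -0.6, -0.6]
opening: 0.0008
```

>>> {"method": "apply_moves", "body": {
  "plan": [
    [0,-0.02,0,0,0,0,1],
    [0,-0.04,0,0,0,0,1],
    [0,-0.06,0,0,0,0,1],
    [0,-0.085,0,0,0,0,1],
    [0,-0.085,0,0,0,0,1]
  ]
}}

```text
time: 11.28
tool_pos: [0.5122, 0.3067, 0.2449]
tool_rot: [-1.568, -0.003, -0.445]
contact_force: [0.5, -0.1, 0.3]
opening: 0.0006
```

```bash
python3 - <<'E'
from h import *
s=robot.observe();print(s["time"],s["tool_pos"],s["contact_force"])
w=cams.read_camera("wrist");a=cams.read_camera("side")[190:290,150:250]
cv2.imwrite("pics/s6.png",cv2.hconcat([cv2.resize(a,(400,400),interpolation=cv2.INTER_CUBIC),cv2.resize(w[40:340,150:450],(400,400))]))
E
```

```text
11.275 [0.51219815 0.30666258 0.24491779] [ 0.49981097 -0.07076985  0.25413452]
```

View pics/s6.png

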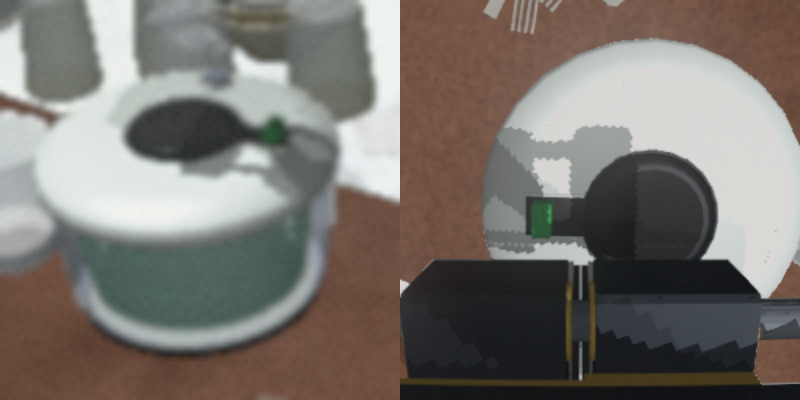

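The tab is at the outer end of its slot, the knob stays down with nothing touching it, and the spinner is in place and level. I'll hand it in.

```bash
python3 -c "
from cell import robot
print(robot.hand_in())"
```

```text
the job is handed in; nothing more can be done
None
```

The pump is locked down and the job is handed in; the hand-in reports no verdict. With the fingers shut, I pressed the knob to its stop, where the force rose to 15.8 N. Holding it down, I slid outward and pushed the tab to the end of its slot. I then backed off and lifted clear at about 11 s of the 32 s allowed.

**Last checks:**
- **Lock and knob:** the side and wrist pictures show the knob staying down untouched, with the tab at the outer end of its slot. The tab moved about 5.6 px in the side view, against 5.8 px expected for the full 16 mm. The side force rose to 7.7 N at the end.
- **Spinner:** in the side view it had moved less than 1 mm while I was still pushing, and it looks level afterwards.
- **Bystanders:** the bowl, mug and jar were unchanged in the top view after the approach. I did not measure the glass, because the arm hid it in the top view. The side view showed it standing beside the spinner. I did not compare any of the four again after the press.

**What disagreed:**
- **Force during the approach:** the wrist read about 27 N in one call as the arm swung over, then dropped back to about zero. The cause is not known: it may have been inertia or a brush against something.
- **Slide length:** the tool had to slide about 25 mm, a few mm more than I calculated. Either the fingertips are slimmer at the back than assumed or my position estimate was slightly off.

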